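# Empty the cap feeder and hold its tensioner back

### The arm

A 6-joint arm with a two-finger parallel gripper is mounted at the origin on the work surface. World frame = base frame: x ahead of the robot, y to its left, z up, the work surface at z = 0. Lengths are in mm, angles in rad, forces in N, time in s.
With the tool pointing down it reaches from about 350 to 975 mm from the base axis. Payload 7.1 kg.
Tool frame: the origin (TCP) lies at the very end of the fingers, on their centre line; the grasp point (between the pads) lies 19 mm behind it (ctrl.tcp_to_grasp is the distance from the TCP to the grasp point, in mm); z points along the fingers, x is the direction in which the jaws open and shut, and the axes are right-handed (so a half turn about z gives the same grasp; the last joint's range is limited). The gripper opens to 88 mm and grips with 3 to 60 N. Pads are 20 mm wide; open, the fingers measure 115 mm over their backs; the gripper's body (75 mm by 178 mm) begins 61 mm behind the grasp point.
Start: joints at [-1.136, 0.423, 1.63, -0, 1.089, -0.019], TCP at [274.004, -561.717, 222.675] pointing down, gripper open.
Joint ranges: [-3, 3], [-0.9, 2.11], [0.09, 2.58], [-1.31, 4.45], [0.11, 2.69], [-2.54, 2.54]. Speed limits (rad/s): [2.39, 2.39, 3.01, 3.14, 3.14, 3.14].

### API

Orientations are given as a rotation vector (axis times angle).
In Python, from workcell import get_obs, viewer, ctrl, masks_of gives the robot as it stands. The module is installed in compiled form; this text tells all that it offers.
- The arm moves only by the shell command python3 -m inch 'ROWS'. ROWS is JSON, a list of rows, each an object of numbers: "tx", "ty", "tz": the shift along the tool's x, y, z in cm; "ax", "ay", "az": the turn, a rotation vector about the tool's x, y, z in degrees; "jaw": the opening, from 0 (shut) to 1 (fully open). In form: [{"tx": .., "ty": .., "tz": .., "ax": .., "ay": .., "az": .., "jaw": ..}, ...]. A call has 1 to 12 rows; each row shifts and turns the commanded pose from where the row before left it, along the tool's axes as they then stand; what a row does not reach is not made up. A row lasts 1/8 s, in which the tool goes at most 62.5 mm and 10.7 degrees, less where a joint would pass 70% of its speed; a pose out of reach is approached as far as the arm can. A call is refused whole if a number of a shift passes 6.25 or a number of a turn 10.7, either way. A call with a gripper value outside its range is refused whole. The fingers move at their own pace and stop on an object; the grip force is fixed at half the most. Time passes only in rows, so rows that do not move let the fingers close. It gives the time, the measured TCP pose, the force and the opening at its end, in the units of the state.
- get_obs(): the state, without advancing time (a new reading comes with each control period).
- viewer.get_image(name): name is "side" or "top"; returns (picture, depth): 384x512x3 uint8, red, green, blue; 384x512 float32, mm along the optical axis (not along the pixel's ray), 0 where there is no reading.
- viewer.get_calibration(name): a dict with "fx", "fy", "cx", "cy" (pixels), "rvec" (rotation vector, rad) and "tvec" (3), from world to camera coordinates, as OpenCV has them. Camera axes: x right, y down, z forward; pixel columns grow to the right and rows downward; lengths in mm; the calibration is good to about 2 mm. A picture is of the moment at which its call begins. get_calibration takes no time and is no camera call.
- ctrl.close_job(): hands the job in, once; it reports no verdict.
Trained networks look in the newest picture that a camera, given by its name, has taken for a name from the list of things; names that differ only in an ending like _2 or _b are one class to them, and where a whole thing is asked for, a point or a joint stands for the part that bears it (a point fixed in the world has none). Each returns a list of dicts, best first, with "score" (0 to 1); they miss things now and then, are a little off and sometimes report something else, mostly with a low value. They report only what shows in the picture. A call takes as long as a camera call. They do not tell look-alikes from the thing itself.
- masks_of(camera, thing): "pixels" (384x512 bool, what is visible of it) and "location" ([column, row] in pixels, amid what is visible of it).
The state is a dict: "t": time; "qpos": joint angles; "qvel": joint speeds; "joint_torque": joint torques, N m; "ee_pos": TCP position; "orientation": TCP orientation; "ft_force": force on the tool from outside, world axes, zero at the start; "moment": the same for the moment, N m; "width": finger opening in mm.
Only numpy, scipy, OpenCV 4.12 (cv2) and the standard library are available. Lean on these libraries where they do the work, as an engineer would, in place of code of your own. Each camera call takes 0.05 s, during which the arm holds its last target. There are 200 camera calls.

### The job

Get the cap feeder ready for a change of its drive wheel: lift the blue ball knob of the hinged steel tray so that all four orange caps slide off into the blue bin (do not touch the caps with the fingers), and lower the tray flat again. Then push the red handle of the sprung tensioner arm back, away from the drive wheel, until it is well past its click, and finish while still holding it there against its spring. Leave the vial, the bottle and the jar standing where they are.

Things in the scene. Friction and masses are not known exactly. Their poses are not given: they have to be found in the camera images.
- stand: Fixed stand of the tip tray, white base 160 x 210 mm. Origin: centre of its underside on the bench; x points from the tray's knob to its hinge and on to the bin (away from the robot, give or take its yaw), z up. It may stand left or right of the robot's midline.
- tray (a joint): Tilt of the steel tray, rad: 0 flat on the stand, grows as the knob end is lifted, stop at 1.05. Hinge line level, along the stand's y, at the far end. Tray 170 x 170 mm, 20 mm walls on three sides, open at the hinge end, whose lip juts over the bin; 0.35 kg (about 2 N at the knob); falls back when let go. Caps start to slide at about 0.45 to 0.65 rad; a tilt of 0.85 empties it.
- tray_knob (a point): Centre of the blue ball knob, 32 mm in diameter, at the tray's near end: 195 mm from the hinge line towards the stand's -x and, with the tray flat, 12 mm above the hinge, 132 mm above the bench. It moves on an arc about the hinge. A 10 mm stem joins it to the tray's front wall, 45 mm behind the ball's centre. Free space under it and on both sides (stand's y).
- tray_hinge (a point): Point on the tray's hinge line, mid-width, 120 mm above the bench, level with the tray floor; 100 mm from the stand's origin along its x.
- bin: Loose blue open bin, 180 x 170 mm, 90 mm high, walls 5 mm, 0.6 kg, already standing under the tray's lip. Origin: centre of its underside; x as the stand's.
- cap0: Loose orange screw cap, 34 mm in diameter, 14 mm high, 14 g, starting on the flat tray. Origin: centre of its underside. Must be tipped off, not touched by the fingers.
- cap1: Loose orange screw cap, 34 mm in diameter, 14 mm high, 14 g, starting on the flat tray. Origin: centre of its underside. Must be tipped off, not touched by the fingers.
- cap2: Loose orange screw cap, 34 mm in diameter, 14 mm high, 14 g, starting on the flat tray. Origin: centre of its underside. Must be tipped off, not touched by the fingers.
- cap3: Loose orange screw cap, 34 mm in diameter, 14 mm high, 14 g, starting on the flat tray. Origin: centre of its underside. Must be tipped off, not touched by the fingers.
- drive: Fixed drive unit, grey base plate 200 x 230 mm, on the other side of the midline from the stand. Origin on the bench near the middle of the plate; x points away from the robot (give or take its yaw), z up. The black drive wheel and the arm are no higher than 72 mm; nothing but the red handle is higher.
- tensioner (a joint): Angle of the tensioner arm, rad: 0 at rest (white roller on the black drive wheel), grows as the handle goes to the drive unit's +x (anticlockwise from above), hard stop at 0.70. Spring: 4 N at the handle at rest, 10 to 12 N near the stop; from 0.26 to 0.38 a sprung yellow pawl adds up to 4 N, then clicks over; past the click from 0.50 on. It does not latch: let go, it springs back to 0.
- tens_handle (a point): Middle of the red upright handle of the tensioner arm, a cylinder 24 mm in diameter and 60 mm high; this point is 90 mm above the bench, the handle's top 118 mm, the arm's bar under it 58 mm. It moves on a level arc of 120 mm radius about tens_pivot, 84 mm of travel in all. Free space all round it above 72 mm.
- tens_pivot (a point): Point on the tensioner arm's pivot axis, at the height of tens_handle (90 mm above the bench).
- vial: Bystander: loose amber vial with an orange cap in a white 45 mm square foot, 114 mm high in all. Origin: centre of its underside. Leave alone.
- reagent: Bystander: loose amber bottle with a white cap, 64 mm in diameter, 150 mm high. Origin: centre of its underside. Leave alone.
- jar: Bystander: loose white jar with an orange lid, 70 mm in diameter, 90 mm high. Origin: centre of its underside. Leave alone.
Not all that is in view belongs to the job. What is meant by the bin is not brown, and is the smaller of those in its own colour.

How it is judged (in metres and radians):
On the way, in this order (a step that is already met when the one before it is completed fails the run):
1. all four caps have slid into the bin (x of cap0 in the frame of bin between -0.09 and 0.09 m and y of cap0 in the frame of bin between -0.085 and 0.085 m and z of cap0 in the frame of bin between -0.005 and 0.085 m and x of cap1 in the frame of bin between -0.09 and 0.09 m and y of cap1 in the frame of bin between -0.085 and 0.085 m and z of cap1 in the frame of bin between -0.005 and 0.085 m and x of cap2 in the frame of bin between -0.09 and 0.09 m and y of cap2 in the frame of bin between -0.085 and 0.085 m and z of cap2 in the frame of bin between -0.005 and 0.085 m and x of cap3 in the frame of bin between -0.09 and 0.09 m and y of cap3 in the frame of bin between -0.085 and 0.085 m and z of cap3 in the frame of bin between -0.005 and 0.085 m), for 0.1 s.
2. the tray is lowered flat again (value of joint tray below 0.06 rad), for 0.2 s.
3. the tensioner arm is pushed back past its click (value of joint tensioner above 0.48 rad), for 0.2 s.
At the end, for the whole second after the job is handed in: All four caps lie in the bin, the tray is flat (joint below 0.06 rad), and the robot presses on the tensioner arm with more than 2 N and keeps it past the click (joint above 0.48 rad) through the last second (all of step 1 and value of joint tray below 0.06 rad and value of joint tensioner above 0.48 rad and contact force between any of the fingers, the arm and tensioner above 2 N); the arm keeps its last pose, push and grip.
It fails at once if a cap is touched by the fingers (contact force between the fingers and cap0 above 0.3 N or contact force between the fingers and cap1 above 0.3 N or contact force between the fingers and cap2 above 0.3 N or contact force between the fingers and cap3 above 0.3 N).
It fails at once if a bystander is moved by more than 30 mm or tipped (distance of any of vial, reagent, jar from where it was at the start of the episode above 0.03 m or angle between any of vial, reagent, jar's own z axis and vertical above 0.4 rad).
It also fails if it takes over 54 s, if anything falls off the work surface, if the arm or the gripper's body presses on something with over 40 N, if the wrist force passes 120 N, or if a joint passes its speed limit or range.

## Working session

There is one attempt and no reset: what is moved stays moved. The work goes in short steps, Python scripts to look and compute and a shell command to move; the robot and the scene stay as the last step left them, time stands still between calls to the robot, and variables do not carry over. Pictures are saved under pics/ and viewed, about 8 in all and at most 12, crops included, and the job is handed in when it is done.

```bash
mkdir -p pics
cat > h.py <<'E'
import numpy as np, cv2
from workcell import get_obs, viewer, ctrl, masks_of
def cal(n):
    c=viewer.get_calibration(n);R=cv2.Rodrigues(np.array(c["rvec"],float))[0]
    return c,R,np.array(c["tvec"],float).ravel()
def cloud(n,d):
    c,R,t=cal(n);v,u=np.mgrid[:384,:512]
    P=np.stack([(u-c["cx"])/c["fx"]*d,(v-c["cy"])/c["fy"]*d,d],-1)
    W=(P-t)@R; W[d<=0]=np.nan
    return W
def proj(n,p):
    c,R,t=cal(n);q=R@np.array(p,float)+t
    return q[0]/q[2]*c["fx"]+c["cx"],q[1]/q[2]*c["fy"]+c["cy"]
E
python3 - <<'E'
from h import *
ims=[]
for n in("top","side"):
    im,d=viewer.get_image(n);np.savez(f"{n}0.npz",im=im,d=d)
    cv2.imwrite(f"pics/{n}0.png",cv2.resize(im[:,:,::-1],(800,600)))
    W=cloud(n,d)
    for th in("tray_knob","tens_handle","bin","stand","drive","cap0","vial","reagent","jar"):
        for m in masks_of(n,th)[:5]:
            p=W[m["pixels"]];print(n,th,round(m["score"],2),np.round(m["location"]),m["pixels"].sum(),np.round(np.nanmedian(p,0)),'z',np.round(np.nanpercentile(p[:,2],[2,98])))
print(get_obs())
E
```

```text
top tray_knob 0.78 [200. 180.] 3163 [616. 167. 119.] z [ 17. 142.]
top tens_handle 0.81 [307. 206.] 499 [ 552. -155.   57.] z [  9. 118.]
top bin 0.72 [173. 296.] 6601 [280. 267.   7.] z [ -0. 117.]
top stand 0.87 [203. 190.] 4161 [601. 160. 118.] z [  7. 142.]
top drive 0.95 [301. 202.] 4451 [ 564. -142.   13.] z [ 4. 66.]
top cap0 0.57 [210. 199.] 114 [567. 141. 133.] z [118. 138.]
top vial 0.63 [259. 248.] 151 [424.  -1.  34.] z [ 24. 117.]
top reagent 0.92 [ 97. 235.] 568 [475. 472.  99.] z [  6. 151.]
top jar 0.76 [406. 214.] 597 [ 517. -445.   85.] z [-3. 93.]
side tray_knob 0.63 [206. 217.] 3174 [616. 168. 121.] z [114. 143.]
side tens_handle 0.63 [283. 170.] 447 [ 548. -163.   60.] z [ 14. 118.]
side bin 0.88 [192. 153.] 3455 [ 855. -100.   39.] z [ 0. 91.]
side bin 0.86 [152. 210.] 2865 [824. 158.  34.] z [ 1. 91.]
side bin 0.86 [294. 313.] 10531 [287. 237.  12.] z [  1. 117.]
side bin 0.71 [208. 220.] 3290 [614. 165. 121.] z [ 12. 143.]
side stand 0.76 [210. 236.] 5804 [594. 185. 118.] z [  6. 141.]
side stand 0.26 [284. 170.] 451 [ 548. -160.   60.] z [ 44. 118.]
side driv
[... 448 characters left out ...]
31. 122.] 569 [ 516. -435.   62.] z [ 0. 93.]
{'t': 1.0, 'qpos': array([-1.13599633e+00,  4.23114186e-01,  1.62987928e+00,  1.74342612e-05,
        1.08859123e+00, -1.89775203e-02]), 'qvel': array([-0.00147109,  0.00073539,  0.00074538, -0.00025982,  0.00043044,
       -0.00063634]), 'joint_torque': array([-2.00854760e-03, -5.44575906e+01, -2.74050808e+01,  6.43677567e-02,
        1.66656839e-02, -1.04245802e-05]), 'ee_pos': array([ 274.01655284, -561.72698969,  222.67435213]), 'orientation': array([-2.66420092e+00,  1.66480745e+00, -2.37111520e-05]), 'ft_force': array([ 0.44658916, -0.25602374, -0.45184287]), 'moment': array([0.05904006, 0.05993527, 0.0025557 ]), 'width': 87.83310212358106}
```

View pics/top0.png

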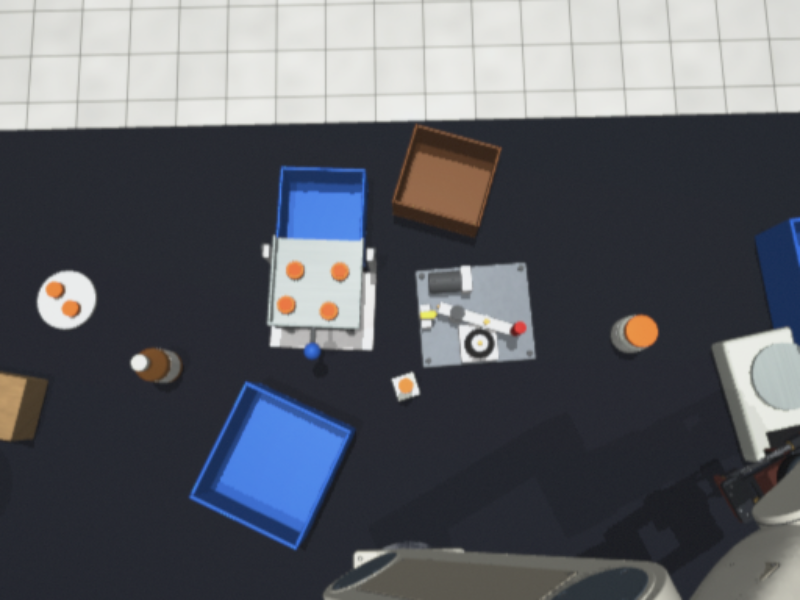

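View pics/side0.png

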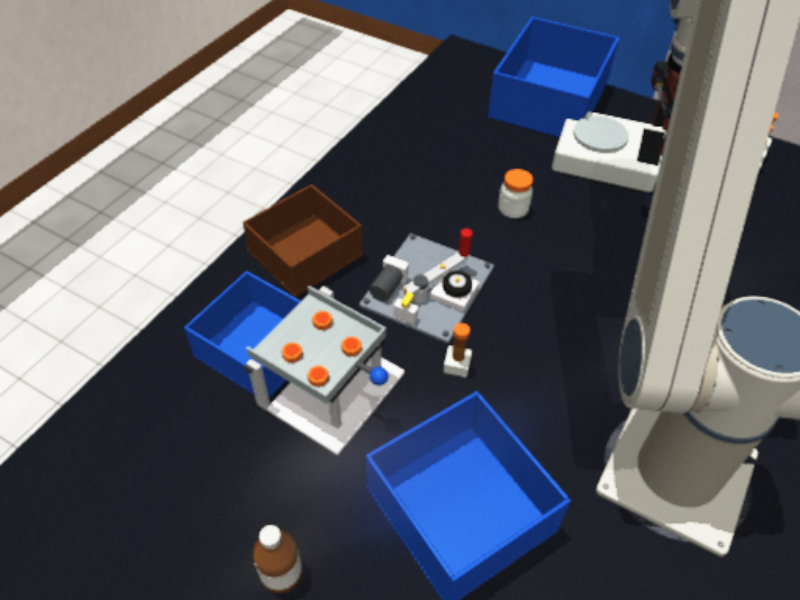

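The top picture (800x600) shows the tray with four caps at (315,285), its knob at (312,351), the tensioner handle at (519,327), the vial at (405,386), the bottle at (155,365) and the jar at (637,333).

Bin candidates in the top picture:
- brown at (447,180)
- big blue at (272,465)
- blue at far right (790,270)
- smaller blue under the tray's lip at (323,200)

The last one fits: it is blue, the smaller one, and under the lip. I'll confirm it in a crop and measure the knob, yaw, handle and pivot.

Run:
```python
from h import *
for n in("top","side"):
    z=np.load(n+"0.npz");im,d=z["im"],z["d"];W=cloud(n,d);H=cv2.cvtColor(im,cv2.COLOR_RGB2HSV)
    X,Y,Z=W[...,0],W[...,1],W[...,2]
    blue=(abs(H[...,0].astype(int)-113)<14)&(H[...,1]>120)
    k=blue&(Z>100)&(Z<160)&(X<560)&(X>440)&(Y>60)&(Y<280)
    P=W[k];
    A=np.c_[2*P,np.ones(len(P))];s=np.linalg.lstsq(A,(P**2).sum(1),rcond=None)[0] if len(P)>5 else None
    print(n,"knob n",k.sum(),"med",np.nanmean(P,0).round(1),"top",P[:,2].max().round(1),"sphere",None if s is None else s[:3].round(1),"xy range",P.min(0).round(),P.max(0).round())
    # tray floor + walls: near-grey, z 112..145
    g=(H[...,1]<60)&(Z>112)&(Z<146)&(X>480)&(X<760)&(Y>20)&(Y<300)
    g=cv2.morphologyEx(g.astype(np.uint8),cv2.MORPH_OPEN,np.ones((3,3)))>0
    r=cv2.minAreaRect(W[g][:,:2].astype(np.float32));print(" tray rect",r,cv2.boxPoints(r).round().tolist())
    b=blue&(Z>-5)&(Z<100)&(X>690)&(X<920)&(Y>40)&(Y<300)
    r=cv2.minAreaRect(W[b][:,:2].astype(np.float32));print(" bin rect",r,'zmax',np.nanpercentile(W[b][:,2],98))
    red=((H[...,0]<6)|(H[...,0]>174))&(H[...,1]>170)&(X>450)&(X<650)&(Y<-100)&(Y>-300)&(Z>50)
    P=W[red];t=P[P[:,2]>112];print(" red",len(P),P.mean(0).round(1),"top",len(t),t.mean(0).round(1), t.min(0).round(),t.max(0).round())
    a=(Z>46)&(Z<80)&(H[...,1]<50)&(X>480)&(X<660)&(Y<-60)&(Y>-260)
    r=cv2.minAreaRect(W[a][:,:2].astype(np.float32));print(" bar",r)
    pl=(Z>3)&(Z<22)&(H[...,1]<60)&(X>420)&(X<720)&(Y<-30)&(Y>-300)
    r=cv2.minAreaRect(W[cv2.morphologyEx(pl.astype(np.uint8),cv2.MORPH_OPEN,np.ones((3,3)))>0][:,:2].astype(np.float32));print(" plate",r)
im=np.load("top0.npz")["im"]
a=cv2.resize(im[95:245,160:350,::-1],(760,600),interpolation=cv2.INTER_CUBIC);cv2.imwrite("pics/crop1.png",a)
```

```text
top knob n 92 med [492.2 171.1 140.8] top 149.6 sphere [493.1 171.9 133. ] xy range [477. 158. 128.] [509. 187. 150.]
 tray rect ((609.6754760742188, 165.32359313964844), (217.75450134277344, 196.60498046875), 86.42003631591797) [[505.0, 63.0], [701.0, 51.0], [715.0, 268.0], [518.0, 280.0]]
 bin rect ((811.40478515625, 170.2437744140625), (193.9728240966797, 180.17405700683594), 87.6100082397461) zmax 90.39701863038024
 red 39 [ 528.9 -215.2  114.6] top 33 [ 529.7 -216.4  116.7] [ 522. -226.  112.] [ 537. -208.  121.]
 bar ((572.9649658203125, -126.83979797363281), (195.88885498046875, 104.35475158691406), 33.8150634765625)
 plate ((569.7247314453125, -145.05062866210938), (199.721923828125, 230.31109619140625), 3.1219868659973145)
side knob n 106 med [489.3 176.3 141.1] top 150.3 sphere [492.1 172.5 134.2] xy range [476. 161. 127.] [505. 188. 150.]
 tray rect ((607.9041748046875, 164.04531860351562), (219.0358123779297, 198.11929321289062), 87.27458953857422) [[504.0, 59.0], [702.0, 50.0], [712.0, 269.0], [514.0, 278.0]]
 bin rect ((801.7545166015625, 160.51956176757812), (174.1411590576172, 230.97976684570312), 87.0028305053711) zmax 91.25302692349459
 red 115 [ 527.4 -213.6   96.8] top 37 [ 529.9 -217.7  116.8] [ 518. -232.  113.] [ 541. -206.  123.]
 bar ((577.609375, -126.6169662475586), (195.82545471191406, 105.9121322631836), 34.34037780761719)
 plate ((572.2509765625, -148.18316650390625), (205.40078735351562, 241.2810516357422), 3.5447659492492676)
```

View pics/crop1.png

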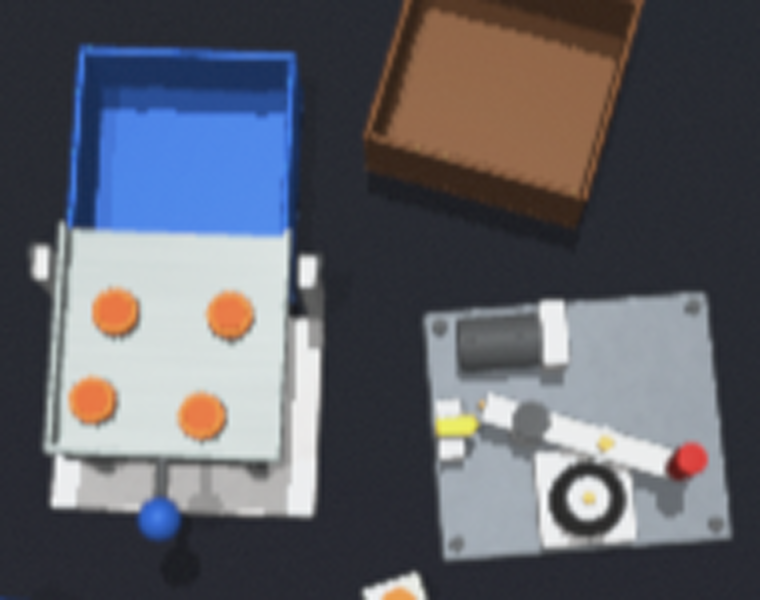

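The crop confirms that the bin under the lip is the smaller blue one; the brown box at (505,110) is not it. All four caps lie flat on the tray. The knob is at about (493,172,132), with stand yaw about -3°. Moving over now.

```bash
python3 -m inch '[{"tx":-2,"ty":-1.9,"tz":-1},{"tx":-4,"ty":-3.7,"tz":-1},{"tx":-4,"ty":-3.7,"tz":-1},{"tx":-4,"ty":-3.7},{"tx":-4,"ty":-3.7},{"tx":-4,"ty":-3.7},{"tx":-4,"ty":-3.7},{"tx":-4,"ty":-3.7},{"tx":-4,"ty":-3.7},{"tx":-4,"ty":-3.7},{"tx":-4,"ty":-3.7},{"tx":-4,"ty":-3.7}]'
python3 - <<'E'
from h import *
z=np.load("top0.npz");W=cloud("top",z["d"]);print("pivot top",W[198:203,291:296].reshape(-1,3).mean(0).round(1))
piv=W[198:203,291:296].reshape(-1,3).mean(0)
print(np.linalg.norm(piv[:2]-[529.7,-216.5]),np.degrees(np.arctan2(-216.5-piv[1],529.7-piv[0])))
E
```

```text
pivot top [ 567.8 -107.1   60.7]
115.89032250592984 -109.21335340928785$[0]: bad value
```

```bash
python3 -m inch '[{"tx":-2.0,"ty":-1.9,"tz":-1.0,"ax":0,"ay":0,"az":0,"jaw":1},{"tx":-4,"ty":-3.7,"tz":-1,"ax":0,"ay":0,"az":0,"jaw":1},{"tx":-4,"ty":-3.7,"tz":-1,"ax":0,"ay":0,"az":0,"jaw":1},{"tx":-4,"ty":-3.7,"tz":0,"ax":0,"ay":0,"az":0,"jaw":1},{"tx":-4,"ty":-3.7,"tz":0,"ax":0,"ay":0,"az":0,"jaw":1},{"tx":-4,"ty":-3.7,"tz":0,"ax":0,"ay":0,"az":0,"jaw":1},{"tx":-4,"ty":-3.7,"tz":0,"ax":0,"ay":0,"az":0,"jaw":1},{"tx":-4,"ty":-3.7,"tz":0,"ax":0,"ay":0,"az":0,"jaw":1},{"tx":-4,"ty":-3.7,"tz":0,"ax":0,"ay":0,"az":0,"jaw":1},{"tx":-4,"ty":-3.7,"tz":0,"ax":0,"ay":0,"az":0,"jaw":1},{"tx":-4,"ty":-3.7,"tz":0,"ax":0,"ay":0,"az":0,"jaw":1},{"tx":-4,"ty":-3.7,"tz":0,"ax":0,"ay":0,"az":0,"jaw":1}]'
```

```text
t: 2.5
ee_pos: [455.7, 40.3, 253.1]
orientation: [-2.664, 1.664, -0.001]
ft_force: [1.6, -1.1, -0.1]
width: 87.9
```

```bash
python3 -m inch '[{"tx":-3.4,"ty":-3.05,"tz":0,"ax":0,"ay":0,"az":0,"jaw":1},{"tx":-3.4,"ty":-3.05,"tz":0,"ax":0,"ay":0,"az":0,"jaw":1},{"tx":-3.4,"ty":-3.05,"tz":0,"ax":0,"ay":0,"az":0,"jaw":1},{"tx":0,"ty":0,"tz":2,"ax":0,"ay":0,"az":9.7,"jaw":1},{"tx":0,"ty":0,"tz":2,"ax":0,"ay":0,"az":9.7,"jaw":1},{"tx":0,"ty":0,"tz":2,"ax":0,"ay":0,"az":9.6,"jaw":1},{"tx":0,"ty":0,"tz":0,"ax":0,"ay":0,"az":0,"jaw":1},{"tx":0,"ty":0,"tz":0,"ax":0,"ay":0,"az":0,"jaw":1}]'
python3 - <<'E'
from h import *
im,d=viewer.get_image("side")
u,v=map(int,proj("side",get_obs()["ee_pos"]))
cv2.imwrite("pics/s1.png",cv2.resize(im[v-90:v+90,u-120:u+120,::-1],(800,600),interpolation=cv2.INTER_CUBIC));print(u,v,get_obs()["ee_pos"])
E
```

```text
t: 3.5
ee_pos: [493.2, 170.4, 193.4]
orientation: [-2.166, 2.275, -0.001]
ft_force: [-0.0, -0.1, 0.1]
width: 87.7
241 225 [493.36201842 170.41194397 193.58480706]
```

View pics/s1.png

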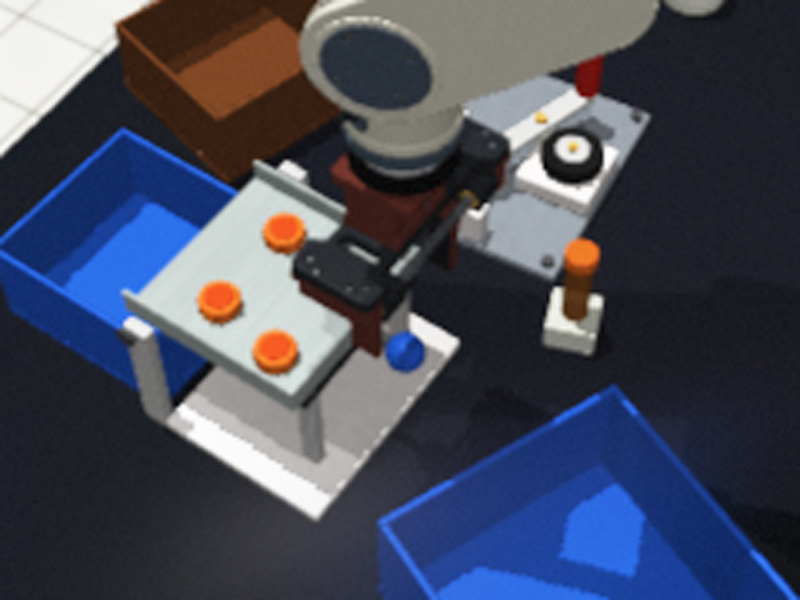

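The gripper is centred over the knob (crop (405,350)), with a finger on either side. I'll lower by 80 mm and close.

```bash
python3 -m inch '[{"tx":-0.15,"ty":0,"tz":2.7,"ax":0,"ay":0,"az":0,"jaw":1},{"tx":0,"ty":0,"tz":2.7,"ax":0,"ay":0,"az":0,"jaw":1},{"tx":0,"ty":0,"tz":2.6,"ax":0,"ay":0,"az":0,"jaw":1},{"tx":0,"ty":0,"tz":0,"ax":0,"ay":0,"az":0,"jaw":0},{"tx":0,"ty":0,"tz":0,"ax":0,"ay":0,"az":0,"jaw":0},{"tx":0,"ty":0,"tz":0,"ax":0,"ay":0,"az":0,"jaw":0},{"tx":0,"ty":0,"tz":0,"ax":0,"ay":0,"az":0,"jaw":0},{"tx":0,"ty":0,"tz":0,"ax":0,"ay":0,"az":0,"jaw":0},{"tx":0,"ty":0,"tz":0,"ax":0,"ay":0,"az":0,"jaw":0}]'
```

```text
t: 4.68
ee_pos: [492.9, 171.9, 112.8]
orientation: [-2.162, 2.279, -0.0]
ft_force: [-1.1, 5.8, 0.6]
width: 31.4
```

```bash
python3 -m inch '[{"tx":0,"ty":-0.1,"tz":-0.97,"ax":0,"ay":0,"az":0,"jaw":0},{"tx":0,"ty":-0.12,"tz":-0.97,"ax":0,"ay":0,"az":0,"jaw":0},{"tx":0,"ty":-0.2,"tz":-0.96,"ax":0,"ay":0,"az":0,"jaw":0},{"tx":0,"ty":-0.21,"tz":-0.95,"ax":0,"ay":0,"az":0,"jaw":0},{"tx":0,"ty":-0.3,"tz":-0.93,"ax":0,"ay":0,"az":0,"jaw":0},{"tx":0,"ty":-0.3,"tz":-0.93,"ax":0,"ay":0,"az":0,"jaw":0},{"tx":0,"ty":-0.78,"tz":-1.79,"ax":0,"ay":0,"az":0,"jaw":0}]'
```

```text
t: 5.55
ee_pos: [512.8, 170.7, 187.9]
orientation: [2.162, -2.278, -0.001]
ft_force: [3.3, 2.1, -5.6]
width: 30.5
```

```bash
python3 -m inch '[{"tx":0,"ty":-0.46,"tz":-0.86,"ax":0,"ay":0,"az":0,"jaw":0},{"tx":0,"ty":-0.5,"tz":-0.84,"ax":0,"ay":0,"az":0,"jaw":0},{"tx":0,"ty":-0.55,"tz":-0.81,"ax":0,"ay":0,"az":0,"jaw":0},{"tx":0,"ty":-0.57,"tz":-0.79,"ax":0,"ay":0,"az":0,"jaw":0},{"tx":0,"ty":-0.62,"tz":-0.75,"ax":0,"ay":0,"az":0,"jaw":0},{"tx":0,"ty":-0.65,"tz":-0.73,"ax":0,"ay":0,"az":0,"jaw":0},{"tx":0,"ty":-0.7,"tz":-0.68,"ax":0,"ay":0,"az":0,"jaw":0},{"tx":0,"ty":-0.72,"tz":-0.66,"ax":0,"ay":0,"az":0,"jaw":0},{"tx":0,"ty":-0.76,"tz":-0.61,"ax":0,"ay":0,"az":0,"jaw":0},{"tx":0,"ty":-0.78,"tz":-0.59,"ax":0,"ay":0,"az":0,"jaw":0},{"tx":0,"ty":0,"tz":0,"ax":0,"ay":0,"az":0,"jaw":0},{"tx":0,"ty":0,"tz":0,"ax":0,"ay":0,"az":0,"jaw":0}]'
python3 - <<'E'
from h import *
im,d=viewer.get_image("side")
cv2.imwrite("pics/s2.png",cv2.resize(im[120:330,60:340,::-1],(800,600),interpolation=cv2.INTER_CUBIC))
E
```

```text
t: 7.05
ee_pos: [575.8, 167.1, 260.7]
orientation: [2.162, -2.279, 0.0]
ft_force: [-0.4, -3.2, -1.1]
width: 30.6
```

View pics/s2.png

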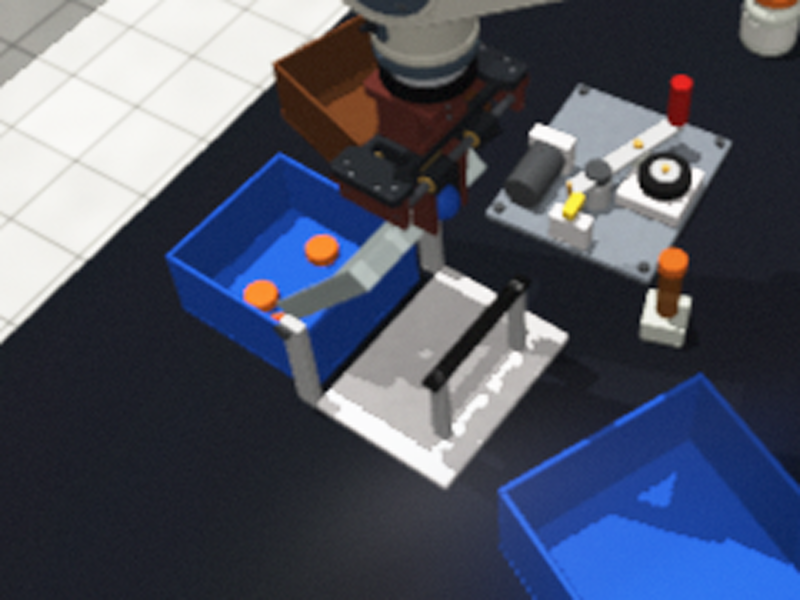

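The tray is steeply tilted and empty as far as it can be seen. Caps show in the bin at crop (320,250) and (260,295), with a sliver at (280,318). I'll tilt slightly further to be sure, then lower along the same arc.

```bash
python3 -m inch '[{"tx":0,"ty":-1.15,"tz":-0.74,"ax":0,"ay":0,"az":0,"jaw":0},{"tx":0,"ty":0,"tz":0,"ax":0,"ay":0,"az":0,"jaw":0},{"tx":0,"ty":0,"tz":0,"ax":0,"ay":0,"az":0,"jaw":0},{"tx":0,"ty":1.15,"tz":0.74,"ax":0,"ay":0,"az":0,"jaw":0},{"tx":0,"ty":1.54,"tz":1.2,"ax":0,"ay":0,"az":0,"jaw":0},{"tx":0,"ty":1.42,"tz":1.34,"ax":0,"ay":0,"az":0,"jaw":0},{"tx":0,"ty":1.27,"tz":1.48,"ax":0,"ay":0,"az":0,"jaw":0},{"tx":0,"ty":1.12,"tz":1.6,"ax":0,"ay":0,"az":0,"jaw":0},{"tx":0,"ty":0.96,"tz":1.7,"ax":0,"ay":0,"az":0,"jaw":0},{"tx":0,"ty":0.78,"tz":1.79,"ax":0,"ay":0,"az":0,"jaw":0},{"tx":0,"ty":0.6,"tz":1.86,"ax":0,"ay":0,"az":0,"jaw":0}]'
python3 - <<'E'
from h import *
im,d=viewer.get_image("side")
cv2.imwrite("pics/s3.png",cv2.resize(im[120:330,60:340,::-1],(800,600),interpolation=cv2.INTER_CUBIC))
E
```

```text
t: 8.48
ee_pos: [499.4, 171.6, 151.1]
orientation: [-2.162, 2.278, -0.001]
ft_force: [1.9, -4.7, -0.5]
width: 30.5
```

View pics/s3.png

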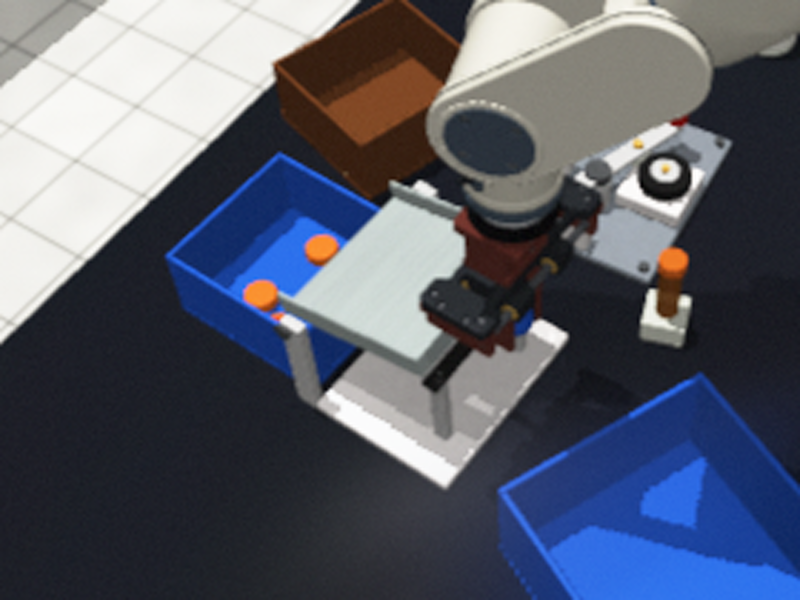

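The tray looks empty and is nearly down. Lowering the rest, releasing and rising.

```bash
python3 -m inch '[{"tx":0,"ty":0.41,"tz":1.91,"ax":0,"ay":0,"az":0,"jaw":0},{"tx":0,"ty":0.22,"tz":1.94,"ax":0,"ay":0,"az":0,"jaw":0},{"tx":0,"ty":0,"tz":0,"ax":0,"ay":0,"az":0,"jaw":0},{"tx":0,"ty":0,"tz":0,"ax":0,"ay":0,"az":0,"jaw":1},{"tx":0,"ty":0,"tz":0,"ax":0,"ay":0,"az":0,"jaw":1},{"tx":0,"ty":0,"tz":0,"ax":0,"ay":0,"az":0,"jaw":1},{"tx":0,"ty":0,"tz":0,"ax":0,"ay":0,"az":0,"jaw":1},{"tx":0,"ty":0,"tz":-2.5,"ax":0,"ay":0,"az":0,"jaw":1},{"tx":0,"ty":0,"tz":-4,"ax":0,"ay":0,"az":0,"jaw":1},{"tx":0,"ty":0,"tz":-4,"ax":0,"ay":0,"az":0,"jaw":1},{"tx":0,"ty":0,"tz":-2,"ax":0,"ay":0,"az":0,"jaw":1}]'
```

```text
t: 9.9
ee_pos: [493.7, 172.1, 240.1]
orientation: [-2.16, 2.277, -0.002]
ft_force: [-0.3, 0.7, -0.4]
width: 87.6
```

```bash
python3 -m inch '[{"tx":3,"ty":-0.5,"tz":0,"ax":0,"ay":0,"az":0,"jaw":1},{"tx":5.5,"ty":-0.8,"tz":0,"ax":0,"ay":0,"az":0,"jaw":1},{"tx":5.5,"ty":-0.8,"tz":0,"ax":0,"ay":0,"az":0,"jaw":1},{"tx":5.5,"ty":-0.8,"tz":0,"ax":0,"ay":0,"az":0,"jaw":1},{"tx":5.5,"ty":-0.8,"tz":0,"ax":0,"ay":0,"az":0,"jaw":1},{"tx":5.5,"ty":-0.8,"tz":0,"ax":0,"ay":0,"az":0,"jaw":1},{"tx":5.5,"ty":-0.8,"tz":0,"ax":0,"ay":0,"az":0,"jaw":1},{"tx":2.6,"ty":-0.3,"tz":0,"ax":0,"ay":0,"az":0,"jaw":1}]'
python3 -m inch '[{"tx":0,"ty":0,"tz":0,"ax":0,"ay":0,"az":-10.4,"jaw":1},{"tx":0,"ty":0,"tz":0,"ax":0,"ay":0,"az":-10.4,"jaw":1},{"tx":0,"ty":0,"tz":0,"ax":0,"ay":0,"az":-10.4,"jaw":1},{"tx":0,"ty":0,"tz":0,"ax":0,"ay":0,"az":-10.4,"jaw":1},{"tx":0,"ty":0,"tz":0,"ax":0,"ay":0,"az":-10.4,"jaw":1},{"tx":0,"ty":0,"tz":0,"ax":0,"ay":0,"az":-10.4,"jaw":1},{"tx":0,"ty":0,"tz":0,"ax":0,"ay":0,"az":-10.4,"jaw":1},{"tx":0,"ty":0,"tz":0,"ax":0,"ay":0,"az":-10.4,"jaw":1},{"tx":0,"ty":0,"tz":0,"ax":0,"ay":0,"az":-10.3,"jaw":1},{"tx":0,"ty":0,"tz":0,"ax":0,"ay":0,"az":0,"jaw":1}]'
python3 - <<'E'
from h import *
a,_=viewer.get_image("top");b,_=viewer.get_image("side")
A=cv2.resize(a[90:240,150:350,::-1],(400,300),interpolation=cv2.INTER_CUBIC);B=cv2.resize(b[90:300,60:340,::-1],(400,300),interpolation=cv2.INTER_CUBIC)
C=cv2.resize(np.hstack([A,B]),(800,300));cv2.imwrite("pics/c4.png",C)
E
```

```text
t: 10.9
ee_pos: [528.6, -219.4, 237.7]
orientation: [-2.16, 2.281, -0.001]
ft_force: [-0.2, 1.7, -0.8]
width: 87.7
t: 12.15
ee_pos: [528.5, -216.6, 237.6]
orientation: [-3.141, -0.011, 0.0]
ft_force: [0.8, -0.4, 0.1]
width: 87.9
```

View pics/c4.png

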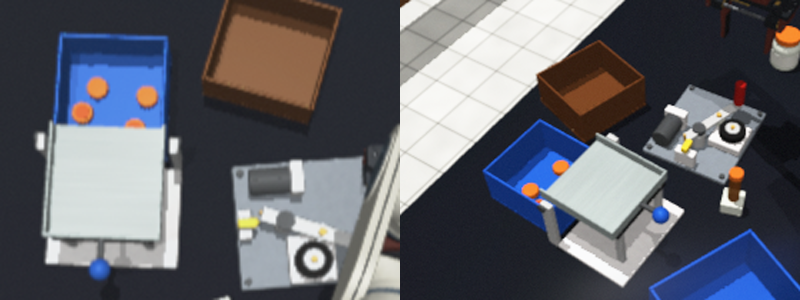

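All four caps lie in the bin (left half, around (97,88), (147,97), (82,112), (135,125)), and the tray is empty and flat with the knob at (99,270). Now I'll descend over the red handle and grip it.

```bash
python3 -m inch '[{"tx":0.1,"ty":0,"tz":3.5,"ax":0,"ay":0,"az":0,"jaw":1},{"tx":0,"ty":0,"tz":4,"ax":0,"ay":0,"az":0,"jaw":1},{"tx":0,"ty":0,"tz":4,"ax":0,"ay":0,"az":0,"jaw":1},{"tx":0,"ty":0,"tz":2.8,"ax":0,"ay":0,"az":0,"jaw":1},{"tx":0,"ty":0,"tz":1.5,"ax":0,"ay":0,"az":0,"jaw":1},{"tx":0,"ty":0,"tz":0,"ax":0,"ay":0,"az":0,"jaw":0},{"tx":0,"ty":0,"tz":0,"ax":0,"ay":0,"az":0,"jaw":0},{"tx":0,"ty":0,"tz":0,"ax":0,"ay":0,"az":0,"jaw":0},{"tx":0,"ty":0,"tz":0,"ax":0,"ay":0,"az":0,"jaw":0},{"tx":0,"ty":0,"tz":0,"ax":0,"ay":0,"az":0,"jaw":0},{"tx":0,"ty":0,"tz":0,"ax":0,"ay":0,"az":0,"jaw":0}]'
```

```text
t: 13.62
ee_pos: [529.6, -216.6, 79.8]
orientation: [3.141, 0.014, 0.0]
ft_force: [0.5, 0.1, 0.0]
width: 31.3
```

```bash
python3 -m inch '[{"tx":0,"ty":0,"tz":0,"ax":0,"ay":0,"az":0,"jaw":0},{"tx":0,"ty":0,"tz":0,"ax":0,"ay":0,"az":0,"jaw":0},{"tx":0,"ty":0,"tz":0,"ax":0,"ay":0,"az":0,"jaw":0}]'
```

```text
t: 14.0
ee_pos: [529.7, -216.6, 79.7]
orientation: [3.142, 0.014, 0.0]
ft_force: [0.2, -0.0, 0.7]
width: 23.4
```

```bash
python3 -m inch '[{"tx":0.58,"ty":0.18,"tz":0,"ax":0,"ay":0,"az":0,"jaw":0},{"tx":0.58,"ty":0.16,"tz":0,"ax":0,"ay":0,"az":0,"jaw":0},{"tx":0.59,"ty":0.12,"tz":0,"ax":0,"ay":0,"az":0,"jaw":0},{"tx":0.59,"ty":0.1,"tz":0,"ax":0,"ay":0,"az":0,"jaw":0},{"tx":0.6,"ty":0.06,"tz":0,"ax":0,"ay":0,"az":0,"jaw":0},{"tx":0.6,"ty":0.04,"tz":0,"ax":0,"ay":0,"az":0,"jaw":0},{"tx":0.6,"ty":0,"tz":0,"ax":0,"ay":0,"az":0,"jaw":0},{"tx":0.6,"ty":0,"tz":0,"ax":0,"ay":0,"az":0,"jaw":0},{"tx":0,"ty":0,"tz":0,"ax":0,"ay":0,"az":0,"jaw":0}]'
```

```text
t: 15.12
ee_pos: [575.6, -225.5, 79.6]
orientation: [3.139, 0.015, -0.004]
ft_force: [-6.4, -12.9, 1.1]
width: 23.8
```

The arc lies about 2 mm further to -y than planned (a side force of 13 N), so I'm correcting for that while I finish the push.

```bash
python3 -m inch '[{"tx":0.6,"ty":0.1,"tz":0,"ax":0,"ay":0,"az":0,"jaw":0},{"tx":0.6,"ty":0,"tz":0,"ax":0,"ay":0,"az":0,"jaw":0},{"tx":0.6,"ty":-0.07,"tz":0,"ax":0,"ay":0,"az":0,"jaw":0},{"tx":0.6,"ty":-0.12,"tz":0,"ax":0,"ay":0,"az":0,"jaw":0},{"tx":0.2,"ty":-0.05,"tz":0,"ax":0,"ay":0,"az":0,"jaw":0},{"tx":0,"ty":0,"tz":0,"ax":0,"ay":0,"az":0,"jaw":0},{"tx":0,"ty":0,"tz":0,"ax":0,"ay":0,"az":0,"jaw":0}]'
python3 - <<'E'
from h import *
b,db=viewer.get_image("side");a,_=viewer.get_image("top")
W=cloud("side",db);H=cv2.cvtColor(b,cv2.COLOR_RGB2HSV)
red=((H[...,0]<6)|(H[...,0]>174))&(H[...,1]>170)&(W[...,0]>500)&(W[...,0]<680)&(W[...,1]<-150)&(W[...,1]>-280)&(W[...,2]>50)&(W[...,2]<125)
print(red.sum(),W[red].mean(0) if red.any() else None)
A=cv2.resize(a[90:240,150:350,::-1],(400,300),interpolation=cv2.INTER_CUBIC);B=cv2.resize(b[100:220,200:360,::-1],(400,300),interpolation=cv2.INTER_CUBIC)
cv2.imwrite("pics/c5.png",np.hstack([A,B]))
E
```

```text
t: 16.0
ee_pos: [600.5, -223.5, 79.6]
orientation: [3.139, 0.016, -0.007]
ft_force: [-10.8, -11.5, 5.0]
width: 23.3
105 [ 598.0415204  -214.06998885   96.60410045]
```

View pics/c5.png

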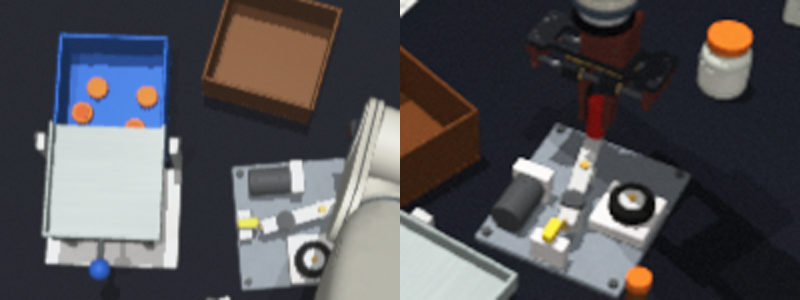

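The handle has travelled 71 mm (chord of the 120 mm arc), which gives about 0.60 rad. The side view agrees, with the red centroid shifted by 70.6 mm. The arm is held against about 11 N of spring, the caps are in the bin and the tray is flat. Handing in.

```bash
python3 -c "
from workcell import ctrl,get_obs
print(ctrl.close_job()); o=get_obs(); print(o['t'],o['ee_pos'],o['ft_force'],o['width'])"
```

```text
the job is handed in; nothing more can be done
None
the job is handed in; nothing more can be done
```

The job is handed in, and by my checks every step was met; handing in reports no verdict. I gripped the blue knob and lifted the tray to about 0.97 rad. All four caps slid into the blue bin, and I lowered the tray flat and let go. I then gripped the red handle, pushed it back and handed in while still holding it.

**Last checks, at 16 s of the 54 s allowed:**
- **Caps and tray:** the last top view shows four caps in the bin and the tray empty and flat. One cap is partly hidden under the tray's lip.
- **Tensioner:** the handle moved 71 mm by the arm's own reading and 70.6 mm by the camera. That is about 0.60 rad, past the click (0.48 to 0.50) and short of the stop (0.70).
- **Spring force:** about 11 N along the push.
- **Bystanders:** I never went near the vial, bottle or jar. The vial and jar look unmoved in the views that show them, but I did not re-measure them, and the bottle was not in the last pictures.

**One disagreement:** a sideways force of about 12 N stayed on the handle, because my pivot estimate was 2 to 3 mm off. I corrected part of it during the push and left the rest. It is well under the force limits.

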